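Empty the offcut tray and set carved caps on their stands, beaks to the mark

ROBOT

A 6-joint arm with a two-finger parallel gripper is mounted at the origin on the work surface. World frame = base frame: x ahead of the robot, y to its left, z up, the work surface at z = 0. Lengths are in mm, angles in degrees, forces in N, time in s.
With the tool pointing down it reaches from about 325 to 775 mm from the base axis. Payload 9.3 kg.
Tool frame: the origin (TCP) lies midway between the tips of the shut fingers; the grasp point (between the pads) lies 19 mm behind it; z points along the fingers, y is the line along which they close (so a half turn about z gives the same grasp; the last joint's range is limited). The gripper opens to 85 mm and grips with 20 to 120 N. Pads are 22 mm wide; open, the fingers measure 114 mm over their backs; the gripper's body (76 mm by 85 mm) begins 54 mm behind the grasp point. The pads swing forward as they close: fully open they stand 13 mm farther back than shut.
Start: joints at [61.788, 14.817, 1.232, 76.415, 0, 81.257], TCP at [183.315, 518.548, 231.279] pointing down, gripper open.
Joint ranges: [-174.27, 174.27], [-52.1, 104.24], [-59.71, 78.15], [-110.17, 111.67], [-87.03, 83.33], [-180, 180]. Speed limits (degrees/s): [127.2, 127.2, 159.86, 180, 180, 180].

INTERFACE

Orientations are given as a 3x3 rotation matrix whose columns are the frame's x, y, z axes.
In Python, from rig import sense, grab_frame, job_done gives the robot as it stands.
- The arm moves only by the tool jog_arm, never from a script. Its argument "steps" is a list of rows, each a list of 7 numbers: the shift along the tool's x, y, z in units of 0.4 m (1.0 is 0.4 m), then the turn, a rotation vector about the tool's x, y, z in units of pi/2 rad (1.0 is pi/2 rad), then the finger opening in mm, from 0 to 85.4. A call has 1 to 8 rows; each row is the pose to reach, as a shift and turn from the pose commanded when the call began, along the tool's axes at that moment; what a row does not reach only later rows make up. A row lasts 1/10 s, in which the tool goes at most 50 mm and 8.59 degrees, less where a joint would pass 70% of its speed; a pose out of reach is approached as far as the arm can. A call with a number of a shift or a turn outside -1 to 1 is refused whole. A call with a gripper value outside its range is refused whole. The fingers move at their own pace and stop on an object; the grip force is fixed at half the most. Time passes only in rows, so rows that repeat a pose let the fingers close. It gives the time, the measured TCP pose, the force, the opening and the grip force at its end, in the units of the state.
- sense(): the state, without advancing time (a new reading comes with each control period).
- grab_frame(name): name is "scene" or "top" or "wrist"; returns a dict with "color" (400x640x3 uint8, red, green, blue), "intrinsics" (3x3 intrinsics, pixels), "D" ([k1, k2, p1, p2, k3] as OpenCV has them; the pictures are not rectified), "world_to_cam" (4x4, takes a point from world to camera coordinates); the wrist camera has in their place "tool_from_camera" (4x4, takes a point from camera to tool coordinates, whose origin is the TCP and whose axes are the flange's). Camera axes: x right, y down, z forward; pixel columns grow to the right and rows downward; lengths in mm; the calibration is good to about 2 mm. A picture is of the moment at which its call begins: read the wrist's pose just before it. There is no depth.
- job_done(): hands the job in; it is judged then, once.
The state is a dict: "t": time; "qpos": joint angles; "joint_vel": joint speeds; "joint_efforts": joint torques, N m; "tcp_pos": TCP position; "orientation": TCP orientation; "wrist_force": force on the tool from outside, world axes, zero at the start; "moment": the same for the moment, N m; "finger_gap": opening from 0.0 (shut) to 1.0 (fully open); "gripper_force": force on a finger pad.
Only numpy, scipy, OpenCV 4.12 (cv2) and the standard library are available. Lean on these libraries where they do the work, as an engineer would, in place of code of your own. Each camera call takes 0.05 s, during which the arm holds its last target. There are 200 camera calls.

TASK

Clear up and set out the carved post caps: tip the loose offcuts out of the open-ended tray into the white tub until all of them are in it, and put the tray back down flat on the bench. Fit every carved cap that is there onto the square post of a stand of its own, pushed fully home, with its beak facing the stand's brass stud. Leave the short gouge, the mug and the sharpening stone where they are, and let go of everything at the end.

Things in the scene. Friction and masses are not known exactly. Their poses are not given: they have to be found in the camera images.
- cap0: Carved wooden post cap, 85 mm tall, 110 g: square plinth 56 x 56 x 36 mm; above it (z 42 to 85 mm) a square block 26 x 26 mm to grip. Square bore 24 x 24 mm, 30 mm deep, in the middle of the underside. All squares are parallel to x, y. One beak, 14 mm wide, sticks 16 mm out of the +x face, 11 to 27 mm up. Origin: centre of underside; +x along the beak. May be absent (None).
- cap0_beak (a point): Tip of this cap's beak, 44 mm from the cap's axis along its +x, 19 mm above the underside.
- cap1: Carved wooden post cap, 85 mm tall, 110 g: square plinth 56 x 56 x 36 mm; above it (z 42 to 85 mm) a square block 26 x 26 mm to grip. Square bore 24 x 24 mm, 30 mm deep, in the middle of the underside. All squares are parallel to x, y. One beak, 14 mm wide, sticks 16 mm out of the +x face, 11 to 27 mm up. Origin: centre of underside; +x along the beak. May be absent (None).
- cap1_beak (a point): Tip of this cap's beak, 44 mm from the cap's axis along its +x, 19 mm above the underside.
- cap2: Carved wooden post cap, 85 mm tall, 110 g: square plinth 56 x 56 x 36 mm; above it (z 42 to 85 mm) a square block 26 x 26 mm to grip. Square bore 24 x 24 mm, 30 mm deep, in the middle of the underside. All squares are parallel to x, y. One beak, 14 mm wide, sticks 16 mm out of the +x face, 11 to 27 mm up. Origin: centre of underside; +x along the beak. May be absent (None).
- cap2_beak (a point): Tip of this cap's beak, 44 mm from the cap's axis along its +x, 19 mm above the underside.
- cap3: Carved wooden post cap, 85 mm tall, 110 g: square plinth 56 x 56 x 36 mm; above it (z 42 to 85 mm) a square block 26 x 26 mm to grip. Square bore 24 x 24 mm, 30 mm deep, in the middle of the underside. All squares are parallel to x, y. One beak, 14 mm wide, sticks 16 mm out of the +x face, 11 to 27 mm up. Origin: centre of underside; +x along the beak. May be absent (None).
- cap3_beak (a point): Tip of this cap's beak, 44 mm from the cap's axis along its +x, 19 mm above the underside.
- stand0: Stand fixed to the bench: plate 12 mm thick, x -33 to +58, y -32 to +32 mm, with a square post 20 x 20 mm parallel to x, y, rising 26 mm above it (its top 6 mm taper to 13 mm). Small brass stud on the plate at x = +51.5 mm: the mark. Origin: on the post's axis at bench level; +x towards the stud. A cap goes on four ways round; home, it rests on the plate with 2 mm play.
- stand1: Stand fixed to the bench: plate 12 mm thick, x -33 to +58, y -32 to +32 mm, with a square post 20 x 20 mm parallel to x, y, rising 26 mm above it (its top 6 mm taper to 13 mm). Small brass stud on the plate at x = +51.5 mm: the mark. Origin: on the post's axis at bench level; +x towards the stud. A cap goes on four ways round; home, it rests on the plate with 2 mm play.
- stand2: Stand fixed to the bench: plate 12 mm thick, x -33 to +58, y -32 to +32 mm, with a square post 20 x 20 mm parallel to x, y, rising 26 mm above it (its top 6 mm taper to 13 mm). Small brass stud on the plate at x = +51.5 mm: the mark. Origin: on the post's axis at bench level; +x towards the stud. A cap goes on four ways round; home, it rests on the plate with 2 mm play.
- stand3: Stand fixed to the bench: plate 12 mm thick, x -33 to +58, y -32 to +32 mm, with a square post 20 x 20 mm parallel to x, y, rising 26 mm above it (its top 6 mm taper to 13 mm). Small brass stud on the plate at x = +51.5 mm: the mark. Origin: on the post's axis at bench level; +x towards the stud. A cap goes on four ways round; home, it rests on the plate with 2 mm play.
- tray: Plywood tray, 180 (x) x 150 mm (y), 350 g; floor 6 mm, walls 25 mm high at both sides and the +x end; the -x end is open, roughly towards the robot. A 30 mm high middle wall along x carries the grip, over the tray's middle: a board 14 mm thick (y), 90 mm long (x), top at 82 mm. Origin: centre of underside. Pieces slide off the open end when it is tipped some 40 degrees.
- offcut0: Loose wooden offcut, a block 30 x 22 x 20 mm, 20 g, starting on the tray's floor beside its middle wall. Origin: centre of its underside as built. May be absent (None from the start).
- offcut1: Loose wooden offcut, a block 26 x 24 x 22 mm, 20 g, starting on the tray's floor beside its middle wall. Origin: centre of its underside as built. May be absent (None from the start).
- offcut2: Loose wooden offcut, a block 28 x 20 x 18 mm, 20 g, starting on the tray's floor beside its middle wall. Origin: centre of its underside as built. May be absent (None from the start).
- offcut3: Loose wooden offcut, a block 24 x 24 x 18 mm, 20 g, starting on the tray's floor beside its middle wall. Origin: centre of its underside as built. May be absent (None from the start).
- offcut4: Loose wooden offcut, a block 30 x 20 x 22 mm, 20 g, starting on the tray's floor beside its middle wall. Origin: centre of its underside as built. May be absent (None from the start).
- offcut5: Loose wooden offcut, a block 27 x 23 x 20 mm, 20 g, starting on the tray's floor beside its middle wall. Origin: centre of its underside as built. May be absent (None from the start).
- tub: Round white plastic tub, open on top, fixed to the bench; 95 mm high, outer radius 105 mm at the rim (109 mm at the bead just below it) and 95 mm at the foot, wall 5 mm. Origin: centre of its underside.
- gouge0: Bystander: short carving gouge, 120 mm long, lying on the bench between the robot and the caps.
- mug: Bystander: white mug, 76 mm across, 85 mm tall, left of the tub.
- stone: Bystander: sharpening stone, 150 x 50 x 22 mm, lying at the right.

How it is judged:
By the outcome, as a careful person would: the job done as asked, in the order asked, and still so for the second after the job is handed in, with the robot touching nothing.
Of cap0, cap1, cap2, cap3 only 3 to 4 are there at a start; the rules pass over those that are not, and their reading is None.
Of offcut0, offcut1, offcut2, offcut3, offcut4, offcut5 only 3 to 6 are there at a start; the rules pass over those that are not, and their reading is None.
At some moment in a run one of cap0, cap1, cap2, cap3 may be knocked a few centimetres aside while the robot is not near it.
It also fails if it takes over 210 s, if anything falls off the work surface, if the arm or the gripper's body presses on something with over 40 N, if the wrist force passes 120 N, or if a joint passes its speed limit or range.

## Working session

There is one attempt and no reset: what is moved stays moved. The work goes in short steps, Python scripts to look and compute and a tool call to move; the robot and the scene stay as the last step left them, time stands still between calls to the robot, and variables do not carry over. Pictures are saved under pics/ and viewed, at most 19 in all, crops included, and the job is handed in when it is done.

Besides the shell and the picture viewer there is one more tool, called after "Call:" as name(argument=value, ...) on one line, values as JSON. jog_arm: Moves the arm, as the interface text tells. Shifts and turns lie within -1 to 1; 1 stands for 0.4 m of shift or pi/2 rad of turn. Its arguments: {"type":"object","properties":{"steps":{"type":"array","items":{"type":"array","items":{"type":"number"}}}},"required":["steps"]}

```bash
mkdir -p pics; ls
cat > h.py <<'E'
import numpy as np, cv2
from rig import sense, grab_frame, job_done
def save(name,fn):
    s=sense(); f=grab_frame(name); cv2.imwrite('pics/'+fn+'.png',f['color'][:,:,::-1])
    if name=='wrist':
        T=np.eye(4);T[:3,:3]=np.array(s['orientation']);T[:3,3]=s['tcp_pos']
        W=np.linalg.inv(T@np.array(f['tool_from_camera']))
    else: W=np.array(f['world_to_cam'])
    np.savez('pics/'+fn+'.npz',K=f['intrinsics'],D=f['D'],W=W)
def px2w(fn,pts,z):
    c=np.load('pics/'+fn+'.npz'); p=np.array(pts,float).reshape(-1,1,2)
    u=cv2.undistortPoints(p,c['K'],c['D']).reshape(-1,2)
    R=c['W'][:3,:3];t=c['W'][:3,3]; o=-R.T@t
    d=np.c_[u,np.ones(len(u))]@R
    z=np.broadcast_to(z,len(u))
    return o+d*((z-o[2])/d[:,2])[:,None]
def w2px(fn,P):
    c=np.load('pics/'+fn+'.npz'); return cv2.projectPoints(np.array(P,float).reshape(-1,1,3),cv2.Rodrigues(c['W'][:3,:3])[0],c['W'][:3,3],c['K'],c['D'])[0].reshape(-1,2)
E
python3 - <<'E'
from h import *
s=sense(); print(s)
save('top','top0'); save('scene','scene0')
for n in ('top0','scene0'):
    c=np.load(f'pics/{n}.npz');print(n,-c['W'][:3,:3].T@c['W'][:3,3])
E
```

```text
pics
{'t': 0.0, 'qpos': array([ 6.17885534e+01,  1.48503088e+01,  1.18889982e+00,  7.64147059e+01,
       -1.23026317e-03,  8.12557592e+01]), 'joint_vel': array([ 0.02612113,  0.02012119,  0.02452908,  0.02039567, -0.05536267,
       -0.06125001]), 'joint_efforts': array([ 5.86299284e-04, -5.55646384e+01,  3.44531357e+01,  1.37499228e-02,
       -2.41075677e-04,  1.62656352e-06]), 'tcp_pos': array([183.18051278, 518.2993257 , 230.6645588 ]), 'orientation': array([[-9.42832346e-01,  3.33266854e-01, -6.09074230e-04],
       [ 3.33267362e-01,  9.42831624e-01, -1.18079581e-03],
       [ 1.80734339e-04, -1.31627705e-03, -9.99999117e-01]]), 'wrist_force': array([1.28549024, 0.17803939, 0.43966835]), 'moment': array([-0.03324197,  0.05182563,  0.04331803]), 'gripper_force': 0.0, 'finger_gap': 1.0035467144058192}
top0 [ 326.52160262   -4.81642198 1254.29690163]
scene0 [1436.10383486 -260.66620364 1045.99751052]
```

View pics/top0.png

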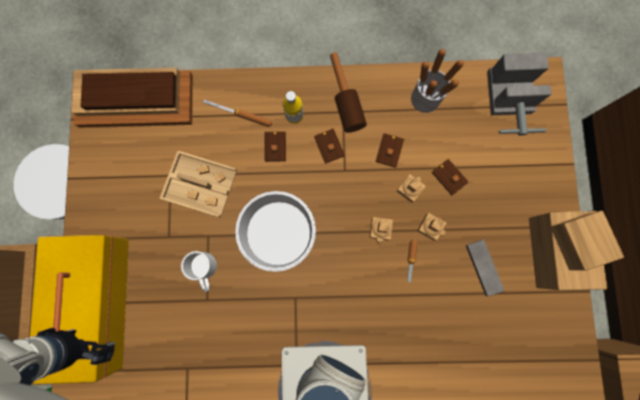

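View pics/scene0.png

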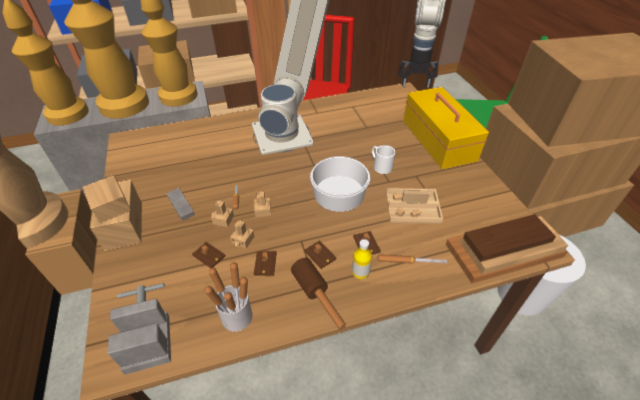

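Top view: tray (198,183), tub (276,230), mug (199,267), 3 caps (411,187), (381,229), (432,226), 4 stands (275,147), (329,146), (390,150), (450,177), gouge (412,258), stone (484,267). Enlarging it.

Run:
```python
from h import *
im=cv2.imread('pics/top0.png')
def crop(x0,y0,x1,y1,k,fn): cv2.imwrite('pics/'+fn+'.png',cv2.resize(im[y0:y1,x0:x1],None,fx=k,fy=k,interpolation=cv2.INTER_CUBIC))
crop(355,120,485,270,4,'c1'); crop(150,120,350,220,4,'c2')
print(px2w('top0',[(411,187),(381,229),(432,226),(275,147),(329,146),(390,150),(450,177),(198,183),(276,230)],[36,36,36,12,12,12,12,25,95]).round())
```

```text
[[ 554. -263.   36.]
 [ 436. -172.   36.]
 [ 441. -315.   36.]
 [ 691.  128.   12.]
 [ 689.  -33.   12.]
 [ 672. -213.   12.]
 [ 585. -383.   12.]
 [ 585.  352.   25.]
 [ 435.  119.   95.]]
```

View pics/c1.png

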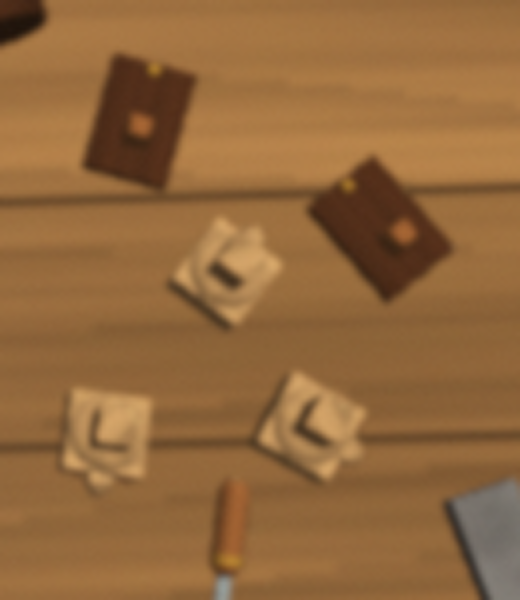

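View pics/c2.png

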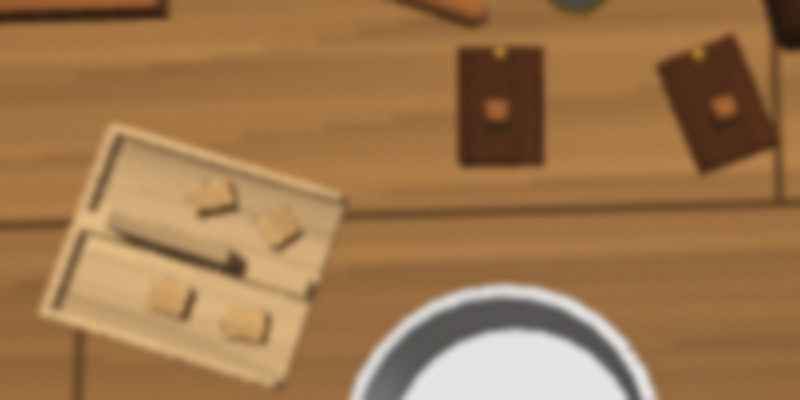

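Tray has its open end at right (towards the tub), 4 offcuts on it; 3 caps, 4 stands with studs. Fitting poses from the corners read off.

```bash
cat >> h.py <<'E'
def fit(P,M):  # 2D rigid M->P, returns x,y,deg,residuals
    P=np.array(P)[:,:2];M=np.array(M,float);pc=P.mean(0);mc=M.mean(0)
    a=((P-pc)*(M-mc)).sum(); b=((M-mc)[:,0]*(P-pc)[:,1]-(M-mc)[:,1]*(P-pc)[:,0]).sum()
    th=np.arctan2(b,a);R=np.array([[np.cos(th),-np.sin(th)],[np.sin(th),np.cos(th)]])
    t=pc-R@mc
    return t.round(1),np.degrees(th).round(1),np.hypot(*((M@R.T+t)-P).T).round(1)
def un(p,x0,y0,k): return (np.array(p,float)+.5)/k-.5+[x0,y0]
E
python3 - <<'E'
from h import *
pl=[(58,32),(58,-32),(-33,-32),(-33,32),(51.5,0)]; zs=[12,12,12,12,14]
for n,(o,c) in dict(A=((355,120),[(118,53),(196,75),(163,190),(84,167),(154,70)]),B=((355,120),[(307,209),(373,155),(453,247),(388,301),(348,186)]),
 C=((150,120),[(458,47),(544,47),(544,165),(458,165),(500,52)]),D=((150,120),[(657,67),(735,35),(777,145),(702,173),(698,53)])).items():
    print(n,*fit(px2w('top0',un(c,*o,4),zs),pl))
c=un([(115,124),(345,200),(283,385),(42,312)],150,120,4)
print('tray',*fit(px2w('top0',c,25),[(90,-75),(-90,-75),(-90,75),(90,75)]))
print(px2w('top0',un([(114,218),(236,256)],150,120,4),82).round(1))
E
```

```text
A [ 660.4 -207.8] -18.4 [2.4 1.8 1.9 1.9 1. ]
B [ 576.4 -389.8] 37.1 [1.6 1.  2.2 1.3 1.5]
C [681.8 128.9] -0.9 [0.3 1.  0.7 0.5 1.6]
D [678.7 -36.9] 19.8 [2.5 0.8 2.5 2.1 2.4]
tray [584.5 350.4] 70.9 [1.1 4.1 4.4 2.4]
[[599.9 391.6  82. ]
 [570.6 306.3  82. ]]
```

Call:
jog_arm(steps=[[-0.12, 0, 0, 0, 0, -0.09, 50], [-0.24, 0, 0, 0, 0, -0.18, 50], [-0.36, 0, 0, 0, 0, -0.27, 50], [-0.48, 0, 0, 0, 0, -0.36, 50], [-0.6, 0, 0, 0, 0, -0.45, 50], [-0.72, 0, 0, 0, 0, -0.54, 50], [-0.84, 0, 0, 0, 0, -0.63, 50], [-0.96, 0, 0, 0, 0, -0.72, 50]])

```text
t: 0.9
tcp_pos: [547.1, 389.4, 230.8]
orientation: [[-0.699, -0.715, -0.001], [-0.715, 0.699, -0.0], [0.001, 0.0, -1.0]]
wrist_force: [0.5, 0.4, 0.4]
finger_gap: 0.589
gripper_force: 0.0
```

```bash
cat >> h.py <<'E'
from scipy.spatial.transform import Rotation as Ro
def down(yaw):  # tool pointing down, tool y at yaw deg
    c,s=np.cos(np.radians(yaw)),np.sin(np.radians(yaw)); y=np.array([c,s,0]);z=np.array([0,0,-1.])
    return np.c_[np.cross(y,z),y,z]
def go(p,R):
    s=sense();R0=np.array(s['orientation']); d=R0.T@(np.array(p)-s['tcp_pos'])/400
    r=Ro.from_matrix(R0.T@R).as_rotvec()/(np.pi/2)
    print('jog',d.round(3),r.round(3),'rows',max(np.linalg.norm(d)*8,np.linalg.norm(r)*90/8.59).round(1))
E
python3 -c "
from h import *
print(sense()['tcp_pos'],sense()['qpos'].round(1))
go((585,350,180),down(161))"
```

```text
[547.10889516 389.43393093 230.84044254] [ 28.3  27.3  20.2  82.9   0.  -17.4]
jog [ 0.004 -0.137  0.127] [ 0.    -0.    -0.282] rows 3.0
```

Call:
jog_arm(steps=[[0, -0.05, 0.04, 0, 0, -0.09, 50], [0, -0.1, 0.08, 0, 0, -0.18, 50], [0.004, -0.137, 0.127, 0, 0, -0.282, 50], [0.004, -0.137, 0.127, 0, 0, -0.282, 50], [0.004, -0.137, 0.127, 0, 0, -0.282, 50]])

```text
t: 1.4
tcp_pos: [583.0, 350.8, 180.3]
orientation: [[-0.334, -0.942, -0.001], [-0.942, 0.334, -0.0], [0.001, 0.001, -1.0]]
wrist_force: [-0.0, 0.5, 0.4]
finger_gap: 0.588
gripper_force: 0.0
```

```bash
python3 -c "
from h import *
save('wrist','w1'); print(sense()['tcp_pos']);print(np.linalg.inv(np.load('pics/w1.npz')['W']).round(2))
go((585,350,42),down(161))"
```

```text
[582.94616906 351.37193264 181.11740956]
[[-9.4000e-01  3.2000e-01  9.0000e-02  5.5825e+02]
 [ 3.3000e-01  9.1000e-01  2.6000e-01  2.8389e+02]
 [ 0.0000e+00  2.8000e-01 -9.6000e-01  3.2205e+02]
 [ 0.0000e+00  0.0000e+00  0.0000e+00  1.0000e+00]]
jog [ 0.002 -0.006  0.348] [-0.     0.    -0.005] rows 2.8
```

View pics/w1.png

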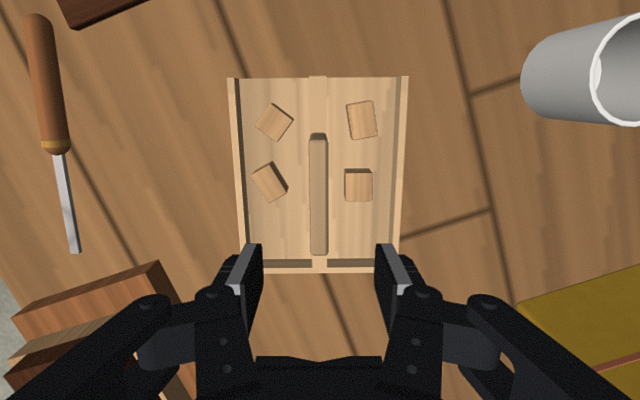

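Wrist view: board top from (318,133) to (318,255), centred between fingers; four offcuts at (274,121), (362,119), (269,182), (358,185); clear to descend.

Call:
jog_arm(steps=[[0.002, -0.006, 0.09, 0, 0, 0, 50], [0.002, -0.006, 0.18, 0, 0, 0, 50], [0.002, -0.006, 0.27, 0, 0, 0, 50], [0.002, -0.006, 0.34, 0, 0, 0, 50], [0.002, -0.006, 0.348, 0, 0, 0, 20], [0.002, -0.006, 0.348, 0, 0, 0, 0], [0.002, -0.006, 0.348, 0, 0, 0, 0], [0.002, -0.006, 0.348, 0, 0, 0, 0]])

```text
t: 2.25
tcp_pos: [585.9, 350.1, 43.3]
orientation: [[-0.33, -0.944, 0.002], [-0.944, 0.33, 0.001], [-0.002, -0.002, -1.0]]
wrist_force: [-0.1, 1.1, 1.1]
finger_gap: 0.156
gripper_force: 59.6
```

Call:
jog_arm(steps=[[0, 0, 0, 0, 0, 0, 0], [0, 0, 0, 0, 0, 0, 0], [0, 0, 0, 0, 0, 0, 0], [0, 0, -0.02, 0, 0, 0, 0], [0, 0, -0.06, 0, 0, 0, 0], [0, 0, -0.12, 0, 0, 0, 0], [0, 0, -0.2, 0, 0, 0, 0], [0, 0, -0.28, 0, 0, 0, 0]])

```text
t: 3.05
tcp_pos: [584.8, 348.9, 154.3]
orientation: [[-0.331, -0.944, -0.001], [-0.944, 0.331, -0.001], [0.001, 0.001, -1.0]]
wrist_force: [0.9, 0.1, -4.9]
finger_gap: 0.156
gripper_force: 58.8
```

```bash
python3 -c "
from h import *
print(sense())
print(px2w('w1',[(318,133),(318,255)],82).round(1))"
```

```text
{'t': 3.05, 'qpos': array([ 2.37743004e+01,  2.93357613e+01,  1.26201603e+01,  7.33637966e+01,
       -2.08027772e-02, -4.69125174e+01]), 'joint_vel': array([ 1.13264818e-02, -8.24207760e+00,  3.38965852e+01,  4.14090299e+01,
       -3.90714504e-01,  9.30777322e-03]), 'joint_efforts': array([ 1.96714355e-01, -7.64746213e+01,  3.24981487e+01, -1.63124632e+00,
       -3.61853286e-03, -1.81374630e-04]), 'tcp_pos': array([584.83291233, 348.8639231 , 154.32309222]), 'orientation': array([[-3.30730609e-01, -9.43724539e-01, -1.12178691e-03],
       [-9.43724428e-01,  3.30731629e-01, -8.90910498e-04],
       [ 1.21178451e-03,  7.64006337e-04, -9.99998974e-01]]), 'wrist_force': array([ 0.92255949,  0.05703508, -4.93563255]), 'moment': array([-0.03633604, -0.02863701,  0.07208387]), 'gripper_force': 58.80324304103851, 'finger_gap': 0.15640520684823594}
[[566.3 306.9  82. ]
 [597.  394.   82. ]]
```

Call:
jog_arm(steps=[[0.02, 0, -0.04, 0, 0, 0.03, 0], [0.05, 0, -0.1, 0, 0, 0.07, 0], [0.09, 0, -0.17, 0, 0, 0.12, 0], [0.14, 0, -0.23, 0, 0, 0.18, 0], [0.19, 0.005, -0.28, 0, 0, 0.24, 0], [0.24, 0.006, -0.32, 0, 0, 0.3, 0], [0.29, 0.007, -0.34, 0, 0, 0.36, 0], [0.34, 0.007, -0.34, 0, 0, 0.42, 0]])

```text
t: 3.85
tcp_pos: [537.4, 221.0, 291.1]
orientation: [[-0.842, -0.54, 0.002], [-0.54, 0.842, 0.0], [-0.002, -0.001, -1.0]]
wrist_force: [0.2, -0.4, -5.5]
finger_gap: 0.156
gripper_force: 58.8
```

```bash
python3 -c "
from h import *
go((500,125,290),down(95.5)); print(sense()['qpos'])"
```

```text
jog [ 0.208 -0.151  0.002] [-0.     0.001  0.302] rows 3.2
[ 1.40917287e+01  1.74025597e+01  1.34846638e+01  8.59649277e+01
 -2.33314269e-02 -1.85803762e+01]
```

Call:
jog_arm(steps=[[0.03, -0.02, 0, 0, 0, 0.04, 0], [0.07, -0.05, 0, 0, 0, 0.1, 0], [0.11, -0.08, 0, 0, 0, 0.17, 0], [0.15, -0.11, 0, 0, 0, 0.23, 0], [0.185, -0.14, 0, 0, 0, 0.28, 0], [0.195, -0.151, 0, 0, 0, 0.302, 0], [0.195, -0.156, 0, 0, 0, 0.302, 0], [0.195, -0.156, 0, 0, 0, 0.302, 0]])

```text
t: 4.65
tcp_pos: [506.4, 127.2, 289.4]
orientation: [[-0.995, -0.101, 0.0], [-0.101, 0.995, 0.0], [-0.0, 0.0, -1.0]]
wrist_force: [-0.4, 0.5, -4.9]
finger_gap: 0.159
gripper_force: 58.9
```

Call:
jog_arm(steps=[[0, 0, 0.02, 0, -0.03, 0, 0], [0, 0, 0.04, 0, -0.07, 0, 0], [0, 0, 0.06, 0, -0.11, 0, 0], [0, 0, 0.085, 0, -0.15, 0, 0], [0, 0, 0.11, 0, -0.19, 0, 0], [0, 0, 0.135, 0, -0.23, 0, 0], [0, 0, 0.155, 0, -0.26, 0, 0], [0, 0, 0.16, 0, -0.28, 0, 0]])

```text
t: 5.45
tcp_pos: [504.7, 127.9, 223.8]
orientation: [[-0.901, -0.102, 0.423], [-0.093, 0.995, 0.043], [-0.425, -0.0, -0.905]]
wrist_force: [-0.1, -0.9, -4.5]
finger_gap: 0.154
gripper_force: 59.0
```

```bash
python3 -c "
from h import *
s=sense();print(s['tcp_pos'],s['orientation'].round(3),s['qpos'].round(1))
save('scene','s1'); save('top','t1')
R=s['orientation'];T=s['tcp_pos']
for y in(-75,75): print('edge',T+R@[90,y,-19+62+19-19+0.] )
a=cv2.imread('pics/s1.png')[60:260,230:480];b=cv2.imread('pics/t1.png')[130:290,190:390]
cv2.imwrite('pics/j1.png',np.hstack([cv2.resize(a,(500,400)),cv2.resize(b,(300,240)).copy() if 0 else cv2.resize(b,(300,400))]))"
```

```text
[504.69548465 127.8534235  223.82688514] [[-0.901 -0.102  0.423]
 [-0.093  0.995  0.043]
 [-0.425 -0.    -0.905]] [  4.7  -3.3 -26.3  41.9   0.5  -1.1]
edge [449.48365063  46.77171729 146.68150095]
edge [434.15308465 195.98623728 146.65377139]
```

View pics/j1.png

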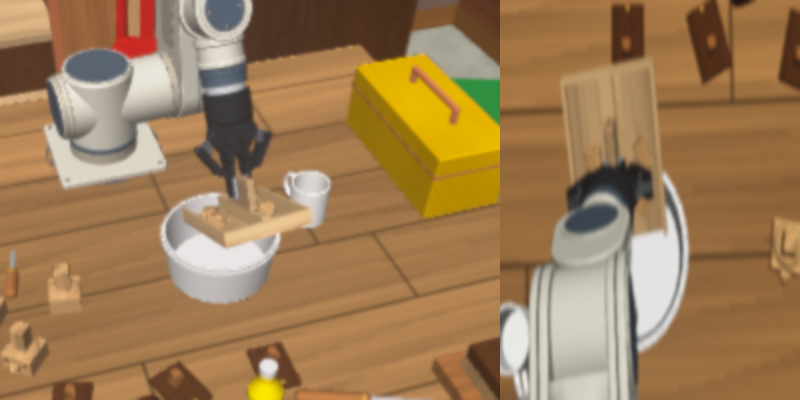

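Tray is tilted 25° over the tub with all pieces still on. Continue tipping slowly.

Call:
jog_arm(steps=[[0, 0, 0, 0, -0.025, 0, 0], [0, 0, 0, 0, -0.05, 0, 0], [0, 0, 0, 0, -0.075, 0, 0], [0, 0, 0, 0, -0.1, 0, 0], [0, 0, 0, 0, -0.125, 0, 0], [0, 0, 0, 0, -0.15, 0, 0], [0, 0, 0, 0, -0.175, 0, 0], [0, 0, 0, 0, -0.2, 0, 0]])

```text
t: 6.35
tcp_pos: [506.4, 127.6, 225.5]
orientation: [[-0.725, -0.101, 0.681], [-0.074, 0.995, 0.069], [-0.685, -0.0, -0.729]]
wrist_force: [1.1, -0.2, -4.2]
finger_gap: 0.157
gripper_force: 59.2
```

Call:
jog_arm(steps=[[0, 0, 0, 0, -0.03, 0, 0], [0, 0, 0, 0, -0.06, 0, 0], [0, 0, 0, 0, -0.09, 0, 0], [0, 0, 0, 0, -0.12, 0, 0], [0, 0, 0, 0, -0.12, 0, 0], [0, 0, 0, 0, -0.12, 0, 0], [0, 0, 0, 0, -0.12, 0, 0], [0, 0, 0, 0, -0.12, 0, 0]])

```text
t: 7.15
tcp_pos: [506.7, 127.2, 225.9]
orientation: [[-0.585, -0.1, 0.805], [-0.059, 0.995, 0.081], [-0.809, -0.0, -0.588]]
wrist_force: [0.4, 0.4, -4.3]
finger_gap: 0.156
gripper_force: 59.3
```

```bash
python3 -c "
from h import *
s=sense();print(s['tcp_pos'],s['orientation'].round(3),s['wrist_force'].round(1),s['finger_gap'])
save('scene','s2'); save('wrist','w2')
a=cv2.imread('pics/s2.png')[60:260,230:480];b=cv2.imread('pics/w2.png')
cv2.imwrite('pics/j2.png',np.hstack([cv2.resize(a,(400,320)),cv2.resize(b,(400,320))]))"
```

```text
[506.67165995 127.24485719 225.88018885] [[-0.585 -0.1    0.805]
 [-0.059  0.995  0.081]
 [-0.809 -0.    -0.588]] [ 0.4  0.4 -4.3] 0.1564337524383267
```

View pics/j2.png

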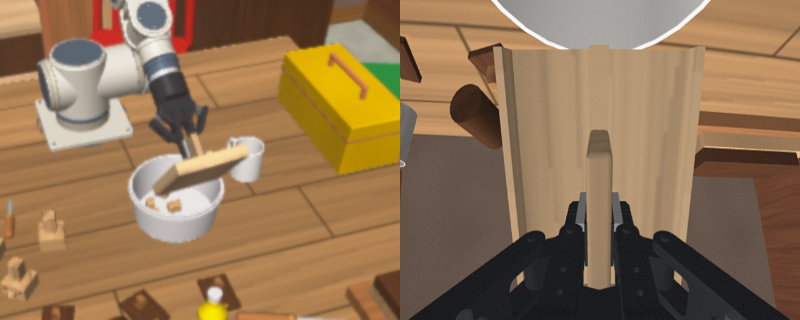

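Tray is empty; offcuts lie in the tub. Tilt back and return the tray.

Call:
jog_arm(steps=[[0, 0, -0.03, 0, 0.08, 0, 0], [0, 0, -0.06, 0, 0.16, 0, 0], [0, 0, -0.09, 0, 0.24, 0, 0], [0, 0, -0.12, 0, 0.32, 0, 0], [0, 0, -0.12, 0, 0.4, 0, 0], [0, 0, -0.12, 0, 0.48, 0, 0], [0, 0, -0.12, 0, 0.56, 0, 0], [0, 0, -0.12, 0, 0.6, 0, 0]])

```text
t: 8.05
tcp_pos: [469.4, 123.3, 253.7]
orientation: [[-0.995, -0.1, -0.003], [-0.1, 0.995, -0.0], [0.003, -0.0, -1.0]]
wrist_force: [-0.1, 0.1, -4.4]
finger_gap: 0.153
gripper_force: 59.1
```

```bash
python3 -c "
from h import *
s=sense();print(s['tcp_pos'],s['orientation'].round(3))
save('top','t2');go((585,350,200),down(161))"
```

```text
[469.36457142 123.29121322 253.6590545 ] [[-0.995 -0.1   -0.003]
 [-0.1    0.995 -0.   ]
 [ 0.003 -0.    -1.   ]]
jog [-0.344  0.536  0.13 ] [ 0.002 -0.004 -0.726] rows 7.6
```

Call:
jog_arm(steps=[[-0.04, 0.06, 0, 0, 0, -0.09, 0], [-0.08, 0.13, 0, 0, 0, -0.18, 0], [-0.13, 0.2, 0, 0, 0, -0.27, 0], [-0.17, 0.27, 0, 0, 0, -0.36, 0], [-0.22, 0.34, 0.02, 0, 0, -0.45, 0], [-0.26, 0.41, 0.04, 0, 0, -0.54, 0], [-0.31, 0.48, 0.08, 0, 0, -0.63, 0], [-0.344, 0.536, 0.13, 0, -0.003, -0.72, 0]])

```text
t: 8.9
tcp_pos: [584.5, 352.5, 201.6]
orientation: [[-0.327, -0.945, 0.007], [-0.945, 0.327, 0.005], [-0.007, -0.005, -1.0]]
wrist_force: [0.2, -0.2, -4.1]
finger_gap: 0.156
gripper_force: 59.5
```

```bash
python3 -c "
from h import *
go((585,350,45),down(161))"
```

```text
jog [ 0.008 -0.001  0.391] [-0.003  0.004 -0.001] rows 3.1
```

Call:
jog_arm(steps=[[0.008, 0, 0.09, -0.003, 0.004, 0, 0], [0.008, 0, 0.18, -0.003, 0.004, 0, 0], [0.008, 0, 0.27, -0.003, 0.004, 0, 0], [0.008, 0, 0.34, -0.003, 0.004, 0, 0], [0.008, 0, 0.38, -0.003, 0.004, 0, 0], [0.008, 0, 0.392, -0.003, 0.004, 0, 0], [0.008, 0, 0.396, -0.003, 0.004, 0, 0], [0.008, 0, 0.396, -0.003, 0.004, 0, 0]])

```text
t: 9.7
tcp_pos: [583.0, 348.0, 43.9]
orientation: [[-0.333, -0.943, -0.001], [-0.943, 0.333, -0.001], [0.001, 0.001, -1.0]]
wrist_force: [-0.3, 0.9, -3.3]
finger_gap: 0.156
gripper_force: 59.5
```

```bash
python3 -c "
from h import *
s=sense();print(s['tcp_pos'],s['wrist_force'].round(1));go((585,350,42),down(161))"
```

```text
[582.99378347 348.02767825  43.87922944] [-0.3  0.9 -3.3]
jog [-0.006 -0.003  0.005] [ 0.    -0.001 -0.005] rows 0.1
```

Call:
jog_arm(steps=[[0, 0, 0.003, 0, 0, 0, 0], [0, 0, 0.004, 0, 0, 0, 0], [0, 0, 0.004, 0, 0, 0, 0]])

```text
t: 10.0
tcp_pos: [583.1, 348.1, 43.3]
orientation: [[-0.333, -0.943, -0.0], [-0.943, 0.333, -0.0], [0.001, 0.0, -1.0]]
wrist_force: [-3.0, -1.4, 6.0]
finger_gap: 0.156
gripper_force: 60.8
```

Call:
jog_arm(steps=[[0, 0, 0, 0, 0, 0, 20], [0, 0, 0, 0, 0, 0, 40], [0, 0, 0, 0, 0, 0, 50], [0, 0, 0, 0, 0, 0, 50], [0, 0, -0.1, 0, 0, 0, 50], [0, 0, -0.2, 0, 0, 0, 50], [0, 0, -0.3, 0, 0, 0, 50], [0, 0, -0.4, 0, 0, 0, 50]])

```text
t: 10.8
tcp_pos: [582.7, 347.9, 203.1]
orientation: [[-0.333, -0.943, -0.003], [-0.943, 0.333, -0.002], [0.002, 0.002, -1.0]]
wrist_force: [0.8, -0.0, -0.5]
finger_gap: 0.586
gripper_force: 0.0
```

```bash
python3 -c "
from h import *
s=sense();print(s['tcp_pos'],s['qpos'].round(1));save('top','t3')
print(px2w('top0',un([(228,271),(110,440),(312,425)],355,120,4),36))
go((500,-250,260),down(90))"
```

```text
[582.73126336 347.94683666 203.11874938] [ 23.8  28.4  18.   79.9  -0.  -46.8]
[[ 552.90522856 -264.64242481   36.        ]
 [ 434.03800167 -174.71266164   36.        ]
 [ 441.0060793  -316.83512896   36.        ]]
jog [ 1.481 -0.301 -0.128] [-0.001  0.004  0.784] rows 12.1
```

Call:
jog_arm(steps=[[0.12, -0.02, -0.02, 0, 0, 0.08, 50], [0.24, -0.05, -0.04, 0, 0, 0.16, 50], [0.36, -0.07, -0.06, 0, 0, 0.24, 50], [0.48, -0.1, -0.08, 0, 0, 0.32, 50], [0.6, -0.12, -0.1, 0, 0, 0.4, 50], [0.72, -0.14, -0.12, 0, 0, 0.48, 50], [0.84, -0.16, -0.128, 0, 0, 0.56, 60], [0.96, -0.18, -0.128, 0, 0, 0.64, 60]])

```text
t: 11.65
tcp_pos: [522.5, -39.8, 254.1]
orientation: [[-0.976, -0.219, -0.002], [-0.219, 0.976, -0.002], [0.002, -0.002, -1.0]]
wrist_force: [1.5, -1.0, -0.8]
finger_gap: 0.702
gripper_force: 0.0
```

```bash
python3 -c "
from h import *
go((500,-250,260),down(90))"
```

```text
jog [ 0.17  -0.501 -0.014] [-0.001 -0.001  0.14 ] rows 4.2
```

Call:
jog_arm(steps=[[0.04, -0.1, 0, 0, 0, 0.03, 60], [0.07, -0.21, 0, 0, 0, 0.06, 60], [0.1, -0.32, 0, 0, 0, 0.1, 60], [0.14, -0.42, 0, 0, 0, 0.14, 60], [0.17, -0.501, -0.014, 0, 0, 0.14, 60], [0.17, -0.501, -0.014, 0, 0, 0.14, 60], [0.17, -0.501, -0.014, 0, 0, 0.14, 60]])

```text
t: 12.35
tcp_pos: [501.3, -249.1, 259.1]
orientation: [[-1.0, -0.004, -0.003], [-0.004, 1.0, -0.001], [0.003, -0.001, -1.0]]
wrist_force: [-0.3, 0.1, -0.1]
finger_gap: 0.704
gripper_force: 0.0
```

```bash
python3 -c "
from h import *
save('wrist','w3');save('top','t4')"
```

```text
(no output)
```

View pics/w3.png

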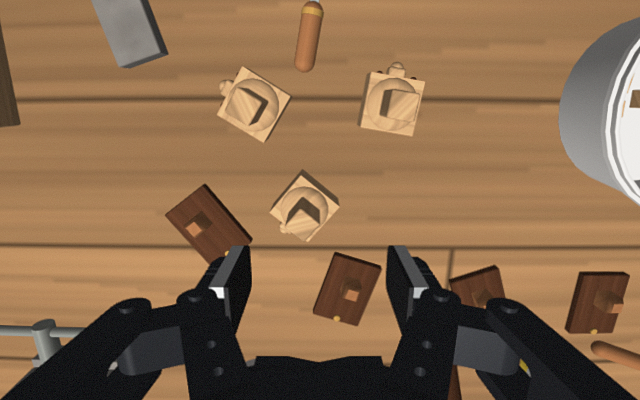

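Sharp view of the three caps (256,103), (392,100), (304,206) and stands A (347,288), B (209,228). Enlarging.

```bash
python3 -c "
from h import *
im=cv2.imread('pics/w3.png')
cv2.imwrite('pics/c3.png',cv2.resize(im[55:255,160:440],None,fx=2.8,fy=2.8,interpolation=cv2.INTER_CUBIC))"
```

```text
(no output)
```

View pics/c3.png

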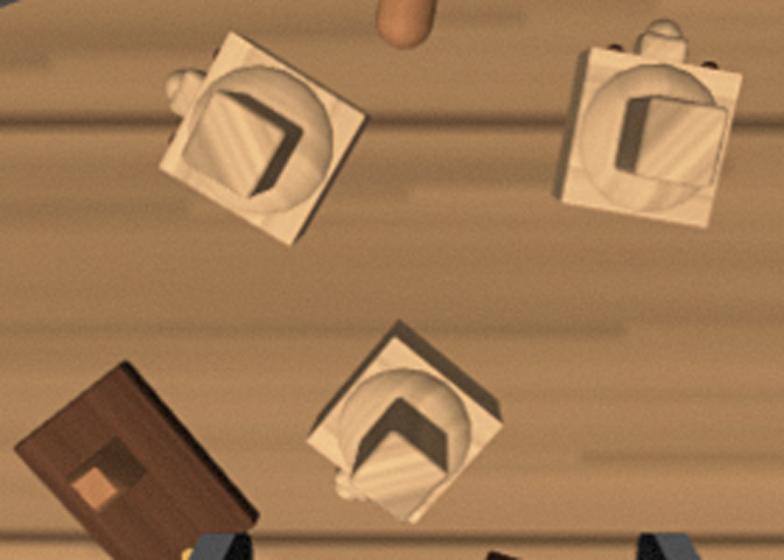

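Run:
```python
from h import *
sq=[(28,28),(28,-28),(-28,-28),(-28,28)]
for n,c in dict(L=[(162,168),(233,33),(369,117),(291,244)],R=[(591,46),(741,73),(707,227),(560,198)],M=[(412,520),(309,441),(397,338),(502,423)]).items():
    print(n,*fit(px2w('w3',un(c,160,55,2.8),36),sq))
print('M block', px2w('w3',un([(400,478)],160,55,2.8),85))
print('L block', px2w('w3',un([(232,143)],160,55,2.8),85),'R',px2w('w3',un([(682,140)],160,55,2.8),85))
print('B post',px2w('w3',un([(95,489)],160,55,2.8),38),*fit(px2w('w3',un([(125,362),(258,517),(15,447)],160,55,2.8),12),[(-33,32),(58,32),(-33,-32)]))
print('A post',px2w('w3',[(351,295),(336,321)],[38,14]),*fit(px2w('w3',[(357,325),(314,315),(333,253),(381,262)],12),[(58,32),(58,-32),(-33,-32),(-33,32)]))
```

```text
L [ 437.5 -315.7] -121.5 [0.3 0.6 0.5 1.2]
R [ 435.  -173.6] 170.7 [0.5 0.4 0.6 0.9]
M [ 549.3 -264.2] -39.9 [1.6 1.2 1.3 0.9]
M block [[ 550.26705207 -263.93574172   85.        ]]
L block [[ 436.72764795 -316.830198     85.        ]] R [[ 434.87568381 -173.37771547   85.        ]]
B post [[ 574.0035916  -390.17409435   38.        ]] [ 571.8 -388.6] 37.4 [1.6 2.3 0.8]
A post [[ 657.33692463 -208.4983861    38.        ]
 [ 711.63181876 -224.2255189    14.        ]] [ 653.9 -209.1] -14.6 [3.5 2.4 1.9 3.6]
```

```bash
python3 -c "
from h import *
go((550,-264,130),down(50.1))"
```

```text
jog [-0.122 -0.041  0.323] [-0.001 -0.002  0.447] rows 4.7
```

Call:
jog_arm(steps=[[-0.03, -0.01, 0.06, 0, 0, 0.08, 60], [-0.06, -0.02, 0.12, 0, 0, 0.16, 60], [-0.09, -0.03, 0.18, 0, 0, 0.24, 60], [-0.122, -0.041, 0.24, 0, 0, 0.32, 60], [-0.122, -0.041, 0.3, 0, 0, 0.4, 60], [-0.122, -0.041, 0.323, 0, 0, 0.447, 60], [-0.122, -0.041, 0.323, 0, 0, 0.447, 60], [-0.122, -0.041, 0.323, 0, 0, 0.447, 60]])

```text
t: 13.25
tcp_pos: [550.4, -263.8, 130.7]
orientation: [[-0.77, 0.639, -0.003], [0.639, 0.77, -0.002], [0.001, -0.003, -1.0]]
wrist_force: [0.2, 0.4, 0.7]
finger_gap: 0.706
gripper_force: 0.0
```

```bash
python3 -c "
from h import *
go((550,-264,48),down(50.1))
save('wrist','w4');save('top','t5')
im=cv2.absdiff(cv2.imread('pics/t5.png'),cv2.imread('pics/top0.png')).max(2)
for n,(x,y) in dict(L=(432,226),R=(381,229)).items(): print(n,(im[y-15:y+16,x-15:x+16]>40).sum())
im=cv2.imread('pics/w4.png'); cv2.imwrite('pics/c4.png',im)"
```

```text
jog [ 0.    -0.     0.207] [-0.002 -0.001  0.002] rows 1.7
L 961
R 813
```

View pics/c4.png

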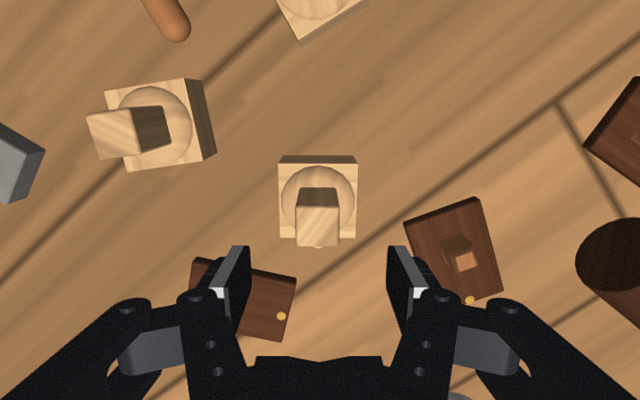

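Cap M is aligned and centred between the fingers; stand A post top at (466,258), stud (469,300), plate corners (404,223), (480,197). Descend and grip.

Call:
jog_arm(steps=[[0, 0, 0.05, 0, 0, 0, 60], [0, 0, 0.1, 0, 0, 0, 60], [0, 0, 0.15, 0, 0, 0, 60], [0, 0, 0.19, 0, 0, 0, 60], [0, 0, 0.207, 0, 0, 0, 60], [0, 0, 0.207, 0, 0, 0, 30], [0, 0, 0.207, 0, 0, 0, 0], [0, 0, 0.207, 0, 0, 0, 0]])

```text
t: 14.15
tcp_pos: [550.4, -265.3, 48.7]
orientation: [[-0.767, 0.641, -0.001], [0.641, 0.767, -0.003], [-0.001, -0.003, -1.0]]
wrist_force: [1.2, -0.2, -0.4]
finger_gap: 0.3
gripper_force: 58.9
```

Call:
jog_arm(steps=[[0, 0, 0, 0, 0, 0, 0], [0, 0, 0, 0, 0, 0, 0], [0, 0, 0, 0, 0, 0, 0], [0, 0, -0.05, 0, 0, 0, 0], [0, 0, -0.1, 0, 0, 0, 0], [0, 0, -0.15, 0, 0, 0, 0], [0, 0, -0.2, 0, 0, 0, 0], [0, 0, -0.2, 0, 0, 0, 0]])

```text
t: 14.95
tcp_pos: [551.1, -265.5, 130.2]
orientation: [[-0.767, 0.641, 0.001], [0.641, 0.767, -0.004], [-0.003, -0.003, -1.0]]
wrist_force: [1.1, 0.3, -0.3]
finger_gap: 0.299
gripper_force: 58.9
```

```bash
python3 -c "
from h import *
print(px2w('w4',[(466,258),(469,300),(404,223),(480,197)],[38,14,12,12]).round(1))
go((657,-208.3,125),down(50.1+39.9-16.5))"
```

```text
[[ 655.4 -206.4   38. ]
 [ 707.7 -224.9   14. ]
 [ 614.2 -227.3   12. ]
 [ 635.  -167.6   12. ]]
jog [-0.111  0.279  0.013] [-0.002  0.002 -0.26 ] rows 2.7
```

```bash
python3 -c "
from h import *
go((656.5,-207.8,125),down(71.3))"
```

```text
jog [-0.11   0.28   0.013] [-0.002  0.002 -0.235] rows 2.5
```

Call:
jog_arm(steps=[[-0.04, 0.1, 0, 0, 0, -0.08, 0], [-0.08, 0.2, 0, 0, 0, -0.16, 0], [-0.11, 0.278, 0, 0, 0, -0.236, 0], [-0.11, 0.278, 0.01, 0, 0, -0.236, 0], [-0.11, 0.278, 0.01, 0, 0, -0.236, 0], [-0.11, 0.278, 0.01, 0, 0, -0.236, 0]])

```text
t: 15.55
tcp_pos: [654.2, -207.9, 122.2]
orientation: [[-0.947, 0.321, -0.005], [0.321, 0.947, -0.001], [0.004, -0.003, -1.0]]
wrist_force: [0.4, 0.9, -0.8]
finger_gap: 0.298
gripper_force: 59.1
```

```bash
python3 -c "
from h import *
go((656.5,-207.8,60),down(71.3)); save('wrist','w5')"
```

```text
jog [-0.006  0.002  0.156] [-0.002 -0.003 -0.   ] rows 1.2
```

View pics/w5.png

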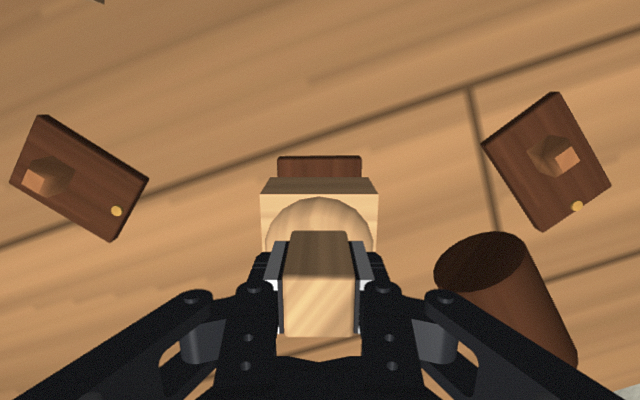

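Cap above stand A with edges parallel and centred (plate edge 277–362 at row 157, plinth 260–378). Stand D post (567,158), stud (577,206); stand B stud (116,211). Descend in steps.

Call:
jog_arm(steps=[[-0.006, 0.001, 0.04, 0, -0.003, 0, 0], [-0.006, 0.001, 0.07, 0, -0.003, 0, 0], [-0.006, 0.001, 0.09, 0, -0.003, 0, 0], [-0.006, 0.001, 0.11, 0, -0.003, 0, 0], [-0.006, 0.001, 0.12, 0, -0.003, 0, 0]])

```text
t: 16.1
tcp_pos: [656.9, -208.3, 74.1]
orientation: [[-0.947, 0.32, 0.001], [0.32, 0.947, -0.003], [-0.001, -0.002, -1.0]]
wrist_force: [0.2, -0.2, -0.4]
finger_gap: 0.295
gripper_force: 59.1
```

```bash
python3 -c "
from h import *
P=px2w('w5',[(319.5,157)],12)[0];print('A',P[:2]+33*np.array([np.cos(np.radians(-18.7)),np.sin(np.radians(-18.7))]))
print('D',*fit(px2w('w5',[(611,184),(542,231),(481,143),(555,92),(577,206)],[12]*4+[14]),[(58,32),(58,-32),(-33,-32),(-33,32),(51.5,0)]),px2w('w5',[(567,158)],38))
print('B',*fit(px2w('w5',[(149,179),(112,242),(10,182),(44,115),(116,211)],[12]*4+[14]),[(58,32),(58,-32),(-33,-32),(-33,32),(51.5,0)]))
go((656.5,-207.8,60),down(71.3));print(sense()['wrist_force'])"
```

```text
A [ 657.66798849 -208.25264541]
D [675.4 -39.7] 21.0 [1.  2.2 1.9 2.4 2.9] [[675.68568782 -37.89633083  38.        ]]
B [ 574.3 -387.3] 36.0 [2.1 2.  0.9 3.4 4. ]
jog [0.001 0.001 0.035] [-0.002  0.001  0.   ] rows 0.3
[ 0.23047106 -0.1566199  -0.38003135]
```

Call:
jog_arm(steps=[[0, 0, 0.012, 0, 0, 0, 0], [0, 0, 0.024, 0, 0, 0, 0], [0, 0, 0.032, 0, 0, 0, 0], [0, 0, 0.036, 0, 0, 0, 0], [0, 0, 0.038, 0, 0, 0, 0]])

```text
t: 16.6
tcp_pos: [657.5, -208.2, 60.6]
orientation: [[-0.947, 0.32, 0.002], [0.32, 0.947, -0.003], [-0.003, -0.003, -1.0]]
wrist_force: [-4.0, 2.0, 10.4]
finger_gap: 0.298
gripper_force: 60.3
```

Call:
jog_arm(steps=[[0, 0, 0, 0, 0, 0, 20], [0, 0, 0, 0, 0, 0, 40], [0, 0, 0, 0, 0, 0, 60], [0, 0, 0, 0, 0, 0, 60], [0, 0, -0.06, 0, 0, 0, 60], [0, 0, -0.14, 0, 0, 0, 60], [0, 0, -0.24, 0, 0, 0, 60], [0, 0, -0.34, 0, 0, 0, 60]])

```text
t: 17.4
tcp_pos: [656.9, -207.7, 196.9]
orientation: [[-0.947, 0.32, 0.001], [0.32, 0.947, -0.003], [-0.002, -0.002, -1.0]]
wrist_force: [1.5, -0.1, -0.5]
finger_gap: 0.702
gripper_force: 0.0
```

```bash
python3 -c "
from h import *
print(sense()['qpos'].round(0));go((480,-280,230),down(20))"
```

```text
[-24.  29.  19.  79.  -0.  -6.]
jog [ 0.361 -0.313 -0.083] [-0.001  0.002  0.57 ] rows 6.0
```

Call:
jog_arm(steps=[[0.05, -0.04, -0.02, 0, 0, 0.09, 60], [0.1, -0.09, -0.04, 0, 0, 0.18, 60], [0.16, -0.14, -0.06, 0, 0, 0.27, 60], [0.22, -0.19, -0.08, 0, 0, 0.36, 60], [0.28, -0.24, -0.083, 0, 0, 0.45, 60], [0.33, -0.29, -0.083, 0, 0, 0.53, 60], [0.361, -0.313, -0.083, 0, 0, 0.57, 60], [0.361, -0.313, -0.083, 0, 0, 0.57, 60]])

```text
t: 18.2
tcp_pos: [478.8, -280.8, 229.4]
orientation: [[-0.34, 0.941, 0.002], [0.941, 0.34, -0.004], [-0.004, 0.0, -1.0]]
wrist_force: [-0.3, -0.4, 0.0]
finger_gap: 0.698
gripper_force: 0.0
```

```bash
python3 -c "
from h import *
save('wrist','w6');save('scene','s6')
sq=[(28,28,36),(28,-28,36),(-28,-28,36),(-28,28,36)]
for n,(x,y,a) in dict(L=(437.5,-315.7,-121.5),R=(435,-173.6,170.7)).items():
    R=Ro.from_euler('z',a,degrees=True).as_matrix(); print(n,w2px('w6',np.array(sq)@R.T+[x,y,0]).round(0).tolist())
"
```

```text
L [[266.0, 225.0], [229.0, 185.0], [272.0, 150.0], [308.0, 193.0]]
R [[272.0, 58.0], [301.0, -1.0], [356.0, 33.0], [325.0, 89.0]]
```

View pics/w6.png

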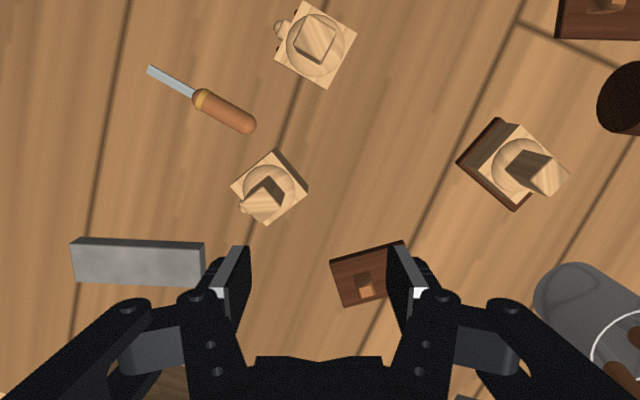

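Caps L and R unmoved (corners match prediction); cap on A seated. Go to L.

```bash
python3 -c "
from h import *
go((437.2,-316,110),down(-31.5))"
```

```text
jog [-0.046 -0.132  0.298] [0.002 0.002 0.573] rows 6.0
```

Call:
jog_arm(steps=[[-0.01, -0.03, 0.04, 0, 0, 0.09, 60], [-0.02, -0.06, 0.08, 0, 0, 0.18, 60], [-0.03, -0.09, 0.12, 0, 0, 0.27, 60], [-0.04, -0.12, 0.16, 0, 0, 0.36, 60], [-0.046, -0.132, 0.2, 0, 0, 0.45, 60], [-0.046, -0.132, 0.25, 0, 0, 0.54, 60], [-0.046, -0.132, 0.298, 0, 0, 0.573, 60], [-0.046, -0.132, 0.298, 0, 0, 0.573, 60]])

```text
t: 19.1
tcp_pos: [437.0, -314.7, 107.4]
orientation: [[0.522, 0.853, -0.001], [0.853, -0.522, -0.0], [-0.001, -0.001, -1.0]]
wrist_force: [0.0, 0.0, 0.5]
finger_gap: 0.702
gripper_force: 0.0
```

```bash
python3 -c "
from h import *
go((437.2,-316,48),down(-31.5));save('wrist','w7')
R=Ro.from_euler('z',-121.5,degrees=True).as_matrix(); print(w2px('w7',np.array([(13,13,85),(13,-13,85),(-13,-13,85),(-13,13,85)])@R.T+[437.2,-316,0]).round(0).tolist())
# cap mask check: block top brightness
cv2.imwrite('pics/c7.png',cv2.imread('pics/w7.png')[80:300,180:460])"
```

```text
jog [-0.002  0.002  0.148] [-0.001  0.001  0.001] rows 1.2
[[346.0, 264.0], [297.0, 264.0], [296.0, 218.0], [347.0, 218.0]]
```

View pics/c7.png

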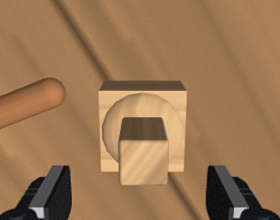

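```bash
python3 -c "
from h import *
s=sense();P=px2w('w7',[(243,172),(230,190)],10);print(P.round(),((P-s['tcp_pos'])@s['orientation']).round())"
```

```text
[[ 400. -270.   10.]
 [ 385. -276.   10.]] [[ 20. -55.  99.]
 [  6. -65.  99.]]
```

Cap block sits where predicted; the gouge lies below finger depth. Grip and lift.

Call:
jog_arm(steps=[[-0.001, 0.002, 0.05, 0, 0, 0, 60], [-0.001, 0.002, 0.1, 0, 0, 0, 60], [-0.001, 0.002, 0.135, 0, 0, 0, 60], [-0.001, 0.002, 0.148, 0, 0, 0, 60], [-0.001, 0.002, 0.148, 0, 0, 0, 30], [-0.001, 0.002, 0.148, 0, 0, 0, 0], [-0.001, 0.002, 0.148, 0, 0, 0, 0], [-0.001, 0.002, 0.148, 0, 0, 0, 0]])

```text
t: 19.95
tcp_pos: [438.3, -317.3, 51.8]
orientation: [[0.523, 0.853, 0.003], [0.853, -0.523, -0.005], [-0.002, 0.005, -1.0]]
wrist_force: [0.4, 1.2, 6.4]
finger_gap: 0.296
gripper_force: 59.8
```

Call:
jog_arm(steps=[[0, 0, 0, 0, 0, 0, 0], [0, 0, 0, 0, 0, 0, 0], [0, 0, 0, 0, 0, 0, 0], [0, 0, -0.05, 0, 0, 0, 0], [0, 0, -0.1, 0, 0, 0, 0], [0, 0, -0.15, 0, 0, 0, 0], [0, 0, -0.2, 0, 0, 0, 0], [0, 0, -0.22, 0, 0, 0, 0]])

```text
t: 20.75
tcp_pos: [438.1, -317.1, 140.7]
orientation: [[0.523, 0.852, 0.004], [0.852, -0.523, -0.005], [-0.003, 0.006, -1.0]]
wrist_force: [-0.2, -0.6, -0.5]
finger_gap: 0.294
gripper_force: 59.1
```

```bash
python3 -c "
from h import *
print(sense()['qpos'].round(0));go((574,-389,135),down(126.7))"
```

```text
[-45.  16. -10.  63.  -0.  77.]
jog [0.024 0.384 0.016] [-1.000e-03  5.000e-03 -1.758e+00] rows 18.4
```

Call:
jog_arm(steps=[[0.003, 0.05, 0, 0, 0, -0.09, 0], [0.006, 0.1, 0, 0, 0, -0.18, 0], [0.009, 0.15, 0, 0, 0, -0.27, 0], [0.012, 0.2, 0, 0, 0, -0.36, 0], [0.015, 0.25, 0, 0, 0, -0.45, 0], [0.018, 0.3, 0, 0, 0, -0.54, 0], [0.021, 0.35, 0, 0, 0, -0.63, 0], [0.024, 0.384, 0, 0, 0, -0.72, 0]])

```text
t: 21.55
tcp_pos: [574.3, -389.1, 138.0]
orientation: [[-0.554, 0.833, 0.001], [0.833, 0.554, -0.003], [-0.003, -0.001, -1.0]]
wrist_force: [0.7, 0.1, -1.4]
finger_gap: 0.295
gripper_force: 59.2
```

Call:
jog_arm(steps=[[0, 0, 0, 0, 0, -0.09, 0], [0, 0, 0, 0, 0, -0.18, 0], [0, 0, 0, 0, 0, -0.27, 0], [0, 0, 0, 0, 0, -0.36, 0], [0, 0, 0, 0, 0, -0.45, 0], [0, 0, 0, 0, 0, -0.54, 0], [0, 0, 0, 0, 0, -0.63, 0], [0, 0, 0, 0, 0, -0.72, 0]])

```text
t: 22.35
tcp_pos: [573.3, -388.6, 138.3]
orientation: [[-0.989, -0.146, 0.001], [-0.146, 0.989, -0.002], [-0.0, -0.003, -1.0]]
wrist_force: [0.8, -0.2, -1.4]
finger_gap: 0.295
gripper_force: 59.2
```

```bash
python3 -c "
from h import *
print(sense()['qpos'].round(0));go((574,-389,125),down(126.7))"
```

```text
[-41.  31.  13.  72.  -0. -49.]
jog [-0.001 -0.001  0.033] [-0.002 -0.    -0.314] rows 3.3
```

Call:
jog_arm(steps=[[-0.001, -0.001, 0, -0.002, 0, -0.09, 0], [-0.001, -0.001, 0.01, -0.002, 0, -0.18, 0], [-0.001, -0.001, 0.02, -0.002, 0, -0.27, 0], [-0.001, -0.001, 0.033, -0.002, 0, -0.314, 0], [-0.001, -0.001, 0.033, -0.002, 0, -0.314, 0], [-0.001, -0.001, 0.033, -0.002, 0, -0.314, 0]])

```text
t: 22.95
tcp_pos: [573.9, -389.0, 125.4]
orientation: [[-0.807, -0.591, -0.0], [-0.591, 0.807, 0.0], [0.0, 0.0, -1.0]]
wrist_force: [0.1, -0.2, -1.3]
finger_gap: 0.293
gripper_force: 59.2
```

```bash
python3 -c "
from h import *
go((574,-389,65),down(126.7));save('wrist','w8')
R=Ro.from_euler('z',36.7,degrees=True).as_matrix(); print(w2px('w8',np.array([(-33,-32,12),(-33,32,12),(58,32,12),(58,-32,12),(51.5,0,14)])@R.T+[574,-389,0]).round(0).tolist())
cv2.imwrite('pics/c8.png',cv2.imread('pics/w8.png')[100:400,150:550])"
```

```text
jog [-0.    -0.     0.151] [ 0.    -0.    -0.006] rows 1.2
[[273.0, 151.0], [359.0, 150.0], [356.0, 261.0], [278.0, 262.0], [317.0, 255.0]]
```

View pics/c8.png

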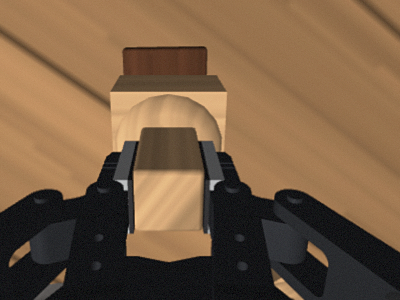

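```bash
python3 -c "
from h import *
R=Ro.from_euler('z',-18.7,degrees=True).as_matrix(); print(w2px('w5',np.array([(-33,-32,12),(-33,32,12)])@R.T+[657.5,-208.2,0]).round(1).tolist())
R=Ro.from_euler('z',36.7,degrees=True).as_matrix(); print(w2px('w8',np.array([(-33,-32,12),(-33,32,12)])@R.T+[571.9,-390.6,0]).round(1).tolist())
im=cv2.imread('pics/w8.png').astype(int).sum(2); print(im[138:160,315]); im=cv2.imread('pics/w5.png').astype(int).sum(2); print(im[148:170,315])"
```

```text
[[276.3, 156.7], [362.8, 156.9]]
[[273.3, 147.5], [359.4, 147.0]]
[378 365 383 378 375 378 375 373 265 121 101 144 168 180 195 178 205 190
 196 200 200 184]
[415 416 420 426 424 428 435 299 150  91 116 173 208 211 213 208 206 206
 220 200 216 201]
```

Plate near edge sits at row ~149 vs 150.5 predicted, so stand B is ~1.5 mm nearer; shift accordingly and descend.

Call:
jog_arm(steps=[[0.004, 0, 0.04, 0, 0, -0.005, 0], [0.004, 0, 0.07, 0, 0, -0.005, 0], [0.004, 0, 0.09, 0, 0, -0.005, 0], [0.004, 0, 0.11, 0, 0, -0.005, 0], [0.004, 0, 0.125, 0, 0, -0.005, 0], [0.004, 0, 0.135, 0, 0, -0.005, 0]])

```text
t: 23.6
tcp_pos: [572.8, -390.1, 71.4]
orientation: [[-0.801, -0.599, 0.0], [-0.599, 0.801, -0.0], [-0.0, -0.0, -1.0]]
wrist_force: [0.0, -0.5, -1.0]
finger_gap: 0.295
gripper_force: 59.4
```

Call:
jog_arm(steps=[[0, 0, 0.01, 0, 0, 0, 0], [0, 0, 0.016, 0, 0, 0, 0], [0, 0, 0.02, 0, 0, 0, 0], [0, 0, 0.022, 0, 0, 0, 0]])

```text
t: 24.0
tcp_pos: [572.9, -390.3, 63.9]
orientation: [[-0.801, -0.599, 0.001], [-0.599, 0.801, -0.001], [-0.0, -0.001, -1.0]]
wrist_force: [-2.1, -0.2, 9.5]
finger_gap: 0.298
gripper_force: 60.8
```

Call:
jog_arm(steps=[[0, 0, 0, 0, 0, 0, 20], [0, 0, 0, 0, 0, 0, 40], [0, 0, 0, 0, 0, 0, 60], [0, 0, 0, 0, 0, 0, 60], [0, 0, -0.06, 0, 0, 0, 60], [0, 0, -0.14, 0, 0, 0, 60], [0, 0, -0.24, 0, 0, 0, 60], [0, 0, -0.34, 0, 0, 0, 60]])

```text
t: 24.8
tcp_pos: [572.4, -389.7, 200.1]
orientation: [[-0.801, -0.599, -0.0], [-0.599, 0.801, 0.0], [0.0, 0.001, -1.0]]
wrist_force: [1.0, -0.2, 0.3]
finger_gap: 0.704
gripper_force: 0.0
```

```bash
python3 -c "
from h import *
save('wrist','w9');go((434.9,-173.5,150),down(80.7))"
```

```text
jog [-0.047  0.644  0.139] [-0.005  0.003  0.512] rows 5.4
```

Call:
jog_arm(steps=[[0, 0.08, 0, 0, 0, 0.07, 60], [-0.01, 0.17, 0, 0, 0, 0.14, 60], [-0.02, 0.26, 0, 0, 0, 0.22, 60], [-0.03, 0.36, 0.02, 0, 0, 0.3, 60], [-0.04, 0.46, 0.05, 0, 0, 0.38, 60], [-0.047, 0.56, 0.09, 0, 0, 0.46, 60], [-0.047, 0.644, 0.139, -0.002, 0, 0.512, 60], [-0.047, 0.644, 0.139, -0.002, 0, 0.512, 60]])

```text
t: 25.65
tcp_pos: [429.5, -168.4, 141.1]
orientation: [[-0.987, 0.162, -0.005], [0.162, 0.987, 0.006], [0.006, 0.005, -1.0]]
wrist_force: [0.2, -0.7, -0.4]
finger_gap: 0.707
gripper_force: 0.0
```

```bash
python3 -c "
from h import *
go((434.9,-173.5,48),down(80.7));save('wrist','w10')
R=Ro.from_euler('z',170.7,degrees=True).as_matrix(); print(w2px('w10',np.array([(13,13,85),(13,-13,85),(-13,-13,85),(-13,13,85)])@R.T+[434.9,-173.5,0]).round(0).tolist())
a=cv2.imread('pics/w9.png');b=cv2.imread('pics/w10.png')
cv2.imwrite('pics/j9.png',cv2.resize(np.hstack([a[50:400,120:520],b[50:400,120:520]]),None,fx=1,fy=1))"
```

```text
jog [-0.017 -0.012  0.233] [ 0.003 -0.004 -0.   ] rows 1.9
[[289.0, 209.0], [332.0, 209.0], [331.0, 249.0], [290.0, 249.0]]
```

View pics/j9.png

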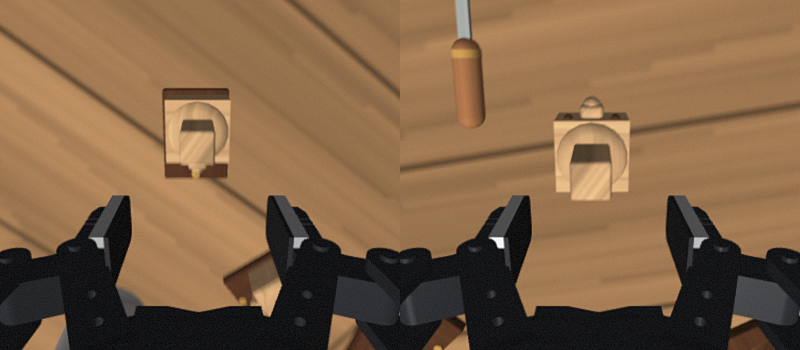

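Left: cap seated on B with beak at the stud. Right: cap R block at (290–330, 213–250), as predicted. Grip R.

Call:
jog_arm(steps=[[-0.017, -0.012, 0.03, 0.003, -0.004, 0, 60], [-0.017, -0.012, 0.08, 0.003, -0.004, 0, 60], [-0.017, -0.012, 0.14, 0.003, -0.004, 0, 60], [-0.017, -0.012, 0.19, 0.003, -0.004, 0, 60], [-0.017, -0.012, 0.22, 0.003, -0.004, 0, 60], [-0.017, -0.012, 0.23, 0.003, -0.004, 0, 60], [-0.017, -0.012, 0.23, 0.003, -0.004, 0, 60], [-0.017, -0.012, 0.23, 0.003, -0.004, 0, 60]])

```text
t: 26.5
tcp_pos: [440.1, -178.6, 51.9]
orientation: [[-0.987, 0.161, 0.006], [0.161, 0.987, -0.004], [-0.006, -0.003, -1.0]]
wrist_force: [-0.2, 0.4, 0.4]
finger_gap: 0.707
gripper_force: 0.0
```

```bash
python3 -c "
from h import *
go((434.9,-173.5,49),down(80.7));print(sense()['wrist_force'])"
```

```text
jog [0.015 0.011 0.007] [-0.002  0.004  0.   ] rows 0.2
[-0.23048412  0.40671285  0.36056672]
```

Call:
jog_arm(steps=[[0.015, 0.011, 0.006, -0.001, 0.003, 0, 60], [0.015, 0.011, 0.006, -0.001, 0.003, 0, 60], [0.015, 0.011, 0.006, -0.001, 0.003, 0, 60], [0.015, 0.011, 0.006, -0.001, 0.003, 0, 60]])

```text
t: 26.9
tcp_pos: [434.4, -172.8, 49.1]
orientation: [[-0.987, 0.161, 0.001], [0.161, 0.987, -0.001], [-0.001, -0.001, -1.0]]
wrist_force: [0.7, 0.2, -0.0]
finger_gap: 0.704
gripper_force: 0.0
```

```bash
python3 -c "
from h import *
go((434.9,-173.5,49),down(80.7));print(sense()['wrist_force'],sense()['tcp_pos'])"
```

```text
jog [-0.002 -0.002  0.   ] [-0.     0.001  0.   ] rows 0.0
[ 0.68116854  0.24739862 -0.01671838] [ 434.38725292 -172.77027243   49.12348715]
```

Call:
jog_arm(steps=[[-0.001, -0.001, 0, 0, 0, 0, 30], [-0.001, -0.001, 0, 0, 0, 0, 0], [-0.001, -0.001, 0, 0, 0, 0, 0], [-0.001, -0.001, 0, 0, 0, 0, 0], [-0.001, -0.001, 0, 0, 0, 0, 0], [-0.001, -0.001, 0, 0, 0, 0, 0]])

```text
t: 27.5
tcp_pos: [434.7, -173.4, 49.0]
orientation: [[-0.987, 0.162, 0.001], [0.162, 0.987, -0.001], [-0.001, -0.001, -1.0]]
wrist_force: [0.2, -1.6, 3.2]
finger_gap: 0.297
gripper_force: 59.1
```

Call:
jog_arm(steps=[[0, 0, -0.05, 0, 0, 0, 0], [0, 0, -0.1, 0, 0, 0, 0], [0, 0, -0.15, 0, 0, 0.03, 0], [0, 0, -0.2, 0, 0, 0.11, 0], [0, 0, -0.23, 0, 0, 0.2, 0], [0, 0, -0.25, 0, 0, 0.29, 0], [0, 0, -0.25, 0, 0, 0.38, 0], [0, 0, -0.25, 0, 0, 0.47, 0]])

```text
t: 28.3
tcp_pos: [434.3, -172.9, 148.8]
orientation: [[-0.617, 0.787, 0.0], [0.787, 0.617, -0.0], [-0.0, 0.0, -1.0]]
wrist_force: [0.5, 0.3, -0.9]
finger_gap: 0.297
gripper_force: 59.1
```

```bash
python3 -c "
from h import *
print(sense()['qpos'].round(0));go((676,-38.3,140),down(-69.6))"
```

```text
[-32.   9. -19.  62.  -0.  20.]
jog [-0.108  0.683  0.022] [0.    0.    1.196] rows 12.5
```

Call:
jog_arm(steps=[[-0.013, 0.08, 0, 0, 0, 0.09, 0], [-0.026, 0.16, 0, 0, 0, 0.18, 0], [-0.039, 0.25, 0, 0, 0, 0.27, 0], [-0.052, 0.34, 0, 0, 0, 0.36, 0], [-0.068, 0.43, 0, 0, 0, 0.45, 0], [-0.08, 0.52, 0, 0, 0, 0.54, 0], [-0.095, 0.6, 0, 0, 0, 0.63, 0], [-0.108, 0.683, 0, 0, 0, 0.72, 0]])

```text
t: 29.1
tcp_pos: [676.2, -36.3, 148.1]
orientation: [[0.45, 0.893, -0.001], [0.893, -0.45, -0.0], [-0.001, -0.001, -1.0]]
wrist_force: [0.3, -0.6, -1.1]
finger_gap: 0.298
gripper_force: 59.4
```

Call:
jog_arm(steps=[[0, 0, 0, 0, 0, 0.09, 0], [0, 0, 0, 0, 0, 0.18, 0], [0, 0, 0, 0, 0, 0.27, 0], [0, 0, 0, 0, 0, 0.36, 0], [0, 0, 0.02, 0, 0, 0.45, 0], [0, 0, 0.04, 0, 0, 0.476, 0], [0, 0, 0.055, 0, 0, 0.476, 0], [0, 0, 0.055, 0, 0, 0.476, 0]])

```text
t: 29.9
tcp_pos: [674.8, -37.1, 125.5]
orientation: [[0.934, 0.356, -0.002], [0.356, -0.934, -0.0], [-0.002, -0.001, -1.0]]
wrist_force: [1.0, -0.3, -1.1]
finger_gap: 0.296
gripper_force: 59.6
```

```bash
python3 -c "
from h import *
print(sense()['qpos'].round(0));go((676,-38.3,70),down(-69.6));save('wrist','w11')
R=Ro.from_euler('z',20.4,degrees=True).as_matrix(); print(w2px('w11',np.array([(-33,-32,12),(-33,32,12),(58,32,12),(58,-32,12),(51.5,0,14)])@R.T+[676,-38.3,0]).round(0).tolist())
cv2.imwrite('pics/c11.png',cv2.resize(cv2.imread('pics/w11.png')[80:330,180:460],None,fx=2,fy=2))"
```

```text
[-10.  30.   9.  69.  -0. 149.]
jog [0.002 0.004 0.139] [-0.     0.001  0.005] rows 1.1
[[361.0, 231.0], [280.0, 230.0], [278.0, 113.0], [366.0, 114.0], [322.0, 122.0]]
```

View pics/c11.png

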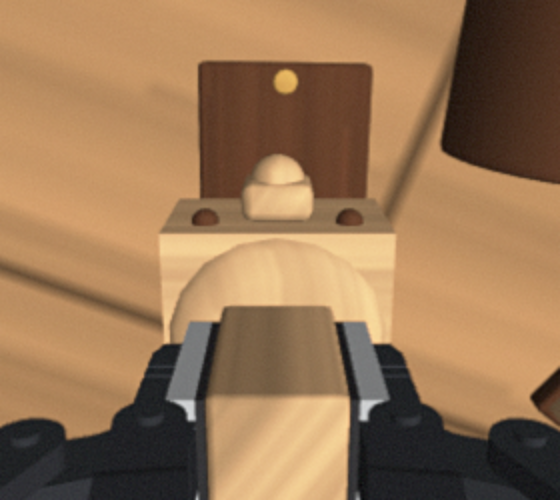

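Beak faces the stud (323,120); plate edge row 111.5 vs 113.5 predicted, so ~1 mm outward. Descend.

Call:
jog_arm(steps=[[0.004, 0.005, 0.02, 0, 0, 0.004, 0], [0.004, 0.005, 0.05, 0, 0, 0.004, 0], [0.004, 0.005, 0.08, 0, 0, 0.004, 0], [0.004, 0.005, 0.1, 0, 0, 0.004, 0], [0.004, 0.005, 0.12, 0, 0, 0.004, 0], [0.004, 0.005, 0.135, 0, 0, 0.004, 0]])

```text
t: 30.55
tcp_pos: [678.2, -38.5, 72.5]
orientation: [[0.937, 0.349, 0.002], [0.349, -0.937, -0.0], [0.001, 0.001, -1.0]]
wrist_force: [2.3, -0.4, 0.0]
finger_gap: 0.299
gripper_force: 60.1
```

Call:
jog_arm(steps=[[-0.001, 0, 0.012, 0, 0, 0, 0], [-0.001, 0, 0.02, 0, 0, 0, 0], [-0.001, 0, 0.026, 0, 0, 0, 0], [-0.001, 0, 0.03, 0, 0, 0, 0], [-0.001, 0, 0.03, 0, 0, 0, 0]])

```text
t: 31.05
tcp_pos: [678.1, -38.6, 61.2]
orientation: [[0.937, 0.349, 0.003], [0.349, -0.937, -0.0], [0.002, 0.001, -1.0]]
wrist_force: [5.9, 2.0, 0.1]
finger_gap: 0.294
gripper_force: 60.1
```

Call:
jog_arm(steps=[[0, 0, 0.002, 0, 0, 0, 0], [0, 0, 0.004, 0, 0, 0, 0], [0, 0, 0.004, 0, 0, 0, 0]])

```text
t: 31.35
tcp_pos: [678.3, -38.6, 61.1]
orientation: [[0.937, 0.349, 0.004], [0.349, -0.937, -0.001], [0.003, 0.002, -1.0]]
wrist_force: [3.4, 2.9, 9.1]
finger_gap: 0.296
gripper_force: 61.7
```

Home (force 9 N up, z 61 = 49+12). Release, lift, pull away and look.

Call:
jog_arm(steps=[[0, 0, 0, 0, 0, 0, 20], [0, 0, 0, 0, 0, 0, 40], [0, 0, 0, 0, 0, 0, 60], [0, 0, 0, 0, 0, 0, 60], [0, 0, -0.06, 0, 0, 0, 60], [0, 0, -0.14, 0, 0, 0, 60], [0, 0, -0.24, 0, 0, 0, 60], [0, 0, -0.34, 0, 0, 0, 60]])

```text
t: 32.15
tcp_pos: [676.6, -38.7, 196.1]
orientation: [[0.937, 0.348, -0.001], [0.348, -0.937, -0.001], [-0.001, 0.0, -1.0]]
wrist_force: [0.8, -0.1, 0.3]
finger_gap: 0.704
gripper_force: 0.0
```

Call:
jog_arm(steps=[[-0.06, 0, -0.05, 0, 0, 0, 60], [-0.15, 0, -0.1, 0, 0, 0, 60], [-0.25, 0, -0.15, 0, 0, 0, 60], [-0.35, 0, -0.2, 0, 0, 0, 60], [-0.45, 0, -0.25, 0, 0, 0, 60], [-0.5, 0, -0.25, 0, 0, 0, 60], [-0.5, 0, -0.25, 0, 0, 0, 60], [-0.5, 0, -0.25, 0, 0, 0, 60]])

```text
t: 32.95
tcp_pos: [489.5, -108.5, 295.3]
orientation: [[0.938, 0.348, 0.001], [0.348, -0.938, -0.001], [0.001, 0.001, -1.0]]
wrist_force: [-0.1, 0.6, 0.5]
finger_gap: 0.703
gripper_force: 0.0
```

```bash
python3 -c "
from h import *
s=sense();print(s['tcp_pos'],s['wrist_force'],s['finger_gap'])
save('top','t12');save('scene','s12')
a=cv2.imread('pics/t12.png')[100:300,150:500];b=cv2.imread('pics/s12.png')[130:290,180:460]
a=cv2.resize(a,(560,320));b=cv2.resize(b,(490,280));c=np.zeros((600,560,3),np.uint8);c[:320]=a;c[320:,:490]=b
cv2.imwrite('pics/j12.png',c)"
```

```text
[ 489.54539464 -108.49583667  295.29054753] [-0.11732219  0.57529954  0.49018334] 0.7031666428852492
```

View pics/j12.png

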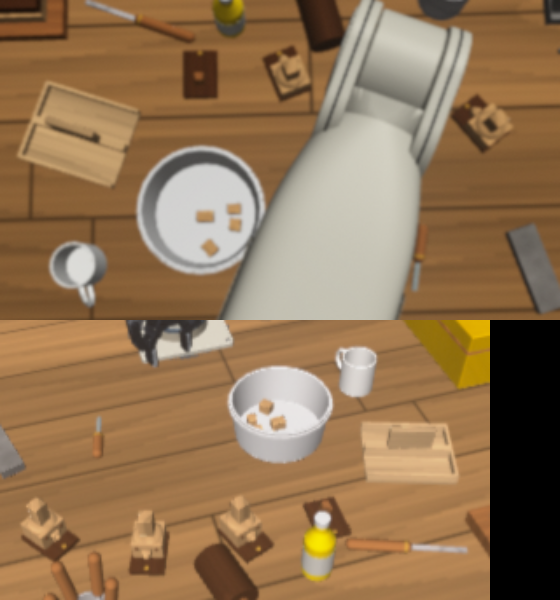

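All four offcuts are in the tub, the tray is flat and empty, three caps are seated with beaks to the studs, and the bystanders are unmoved. Handing in.

```bash
python3 -c "
from rig import job_done
print(job_done())"
```

```text
the job is handed in; nothing more can be done
None
```

Job handed in: all four offcuts are in the tub, the empty tray is back flat on the bench, and the three caps that were there are home on stands of their own with beaks to the studs; the gouge, mug and stone look undisturbed in the final pictures.

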